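# Clip the hatch key's snap hook onto the key eye

### The job

Put the analyser's hatch key back on its bracket: take it by the fob and push its snap hook onto the near upright of the steel eye until the eye has run back to its stop and the sprung gate has flicked shut behind the upright. Then give it a firm tug back, about 8 N and held for half a second, to prove that it holds, and let go, leaving it clipped on and lying flat on the bench. Be gentle with the eye (never more than 15 N) and leave the vial, the mouse and the tip box alone.

Things in the scene. Friction and masses are not known exactly. Their poses are not given: they have to be found in the camera images.
- hook: hatch key, loose, about 130 g, flat on the bench: weighted black fob (54 long x 24 wide x 28 high mm), brass key blade behind (to x = -55), steel neck and snap hook ahead. Origin: middle of the fob's underside; x along the key to the hook's mouth, y across, z up. The hook is a flat U at z = 14 to 24, open to +x; prong ends at x = 95. Grip the fob across y from above.
- hook_seat (a point): point in the hook where the upright sits hard against the bottom of the U: x = 65, y = 0, z = 19 mm from the key's origin (bottom of the U at x = 62). The prongs are 6 thick, inner faces at y = +9 and -9. When the upright gets to x = about 67 the gate springs shut behind it; drawn back against the shut gate it is at x = 82.
- hook_mouth (a point): middle of the gate in the hook's mouth: x = 87, y = 0, z = 19 mm from the key's origin. The nose on the end of the -y prong reaches in to y = -7.5. The upright must enter within y = -3.5 to +2.5, best at y = 0; it touches the gate when at x = 92.
- gate (a joint): angle of the sprung gate bar, 4 mm thick, that crosses the mouth, pivoted on the +y prong: 0 rad shut, grows as it is pushed inwards (towards the fob; it opens no other way), about 1.2 just before the upright passes. Opening it takes about 4 to 8 N.
- bracket: key bracket screwed to the bench, aluminium plate 82 x 48 x 4 mm, from x = -18 to +64 mm. Origin: on its underside level, below the eye's middle at its foremost setting; x is the direction in which to push the hook on (away from the robot, turned by up to 0.35 rad), z up. Slide parts on it are up to 10 mm high: the hook passes over them, the fob stays before them.
- eye: steel eye on a carriage: upright closed hoop of 6 mm wire in the bracket's x-z plane, 46 mm long, top 46 mm above the bench. Origin: at bench height under its middle; axes as the bracket's. Runs loose along x, 24 mm stop to stop, about 2 N friction, starts anywhere. The slide is clamped 0 to 10 mm along the bracket, unmeasured. Pushed, it runs back to its far stop and is rigid there.
- eye_leg (a point): point on the axis of the hoop's near upright (the one the hook goes round), 19 mm above the bench, 20 mm before the eye's origin; moves with the eye. The upright is straight from 10 to 34 mm above the bench, so the key may be held up to 8 mm clear of the bench while it is pushed on; dragging on the bench adds friction.
- tip_box: closed box of pipette tips, grey with white lid, 85 x 60 x 52 mm, origin in the middle of its underside; bystander
- vial: small vial with yellow cap, diameter 30, height 60 mm, origin in the middle of its underside; bystander
- mouse: black computer mouse, 100 x 58 x 32 mm, origin in the middle of its underside; bystander
Things that resemble listed ones, but are neither listed nor needed, are in the scene too. Leave any green look-alike of the hook alone.

How it is judged (in metres and radians):
On the way, in this order (a step that is already met when the one before it is completed fails the run):
1. the upright of the eye is inside the hook and the gate has shut behind it (value of joint gate below 0.12 rad and x of eye_leg in the frame of hook between 0.06 and 0.0855 m and y of eye_leg in the frame of hook between -0.009 and 0.009 m), for 0.2 s.
2. a firm tug (over 4 N): the upright is drawn back against the shut gate (value of joint gate below 0.12 rad and contact force between hook and eye above 4 N and x of eye_leg in the frame of hook between 0.077 and 0.0855 m and y of eye_leg in the frame of hook between -0.009 and 0.009 m), for 0.4 s.
At the end, for the whole second after the job is handed in: the eye's near upright lies within the hook's U (between the bottom of the U and the gate, and between the prongs), the gate is shut (under 0.12 rad), and the key lies at rest (under 0.02 m/s) flat on the bench (tilt under 0.2 rad, underside under 10 mm up) (all of step 1 and z of eye_leg in the frame of hook between 0 and 0.035 m and angle between hook's own z axis and vertical below 0.2 rad and height (world z) of hook below 0.01 m and linear speed of hook below 0.02 m/s); the robot touches nothing.
It fails at once if the hook and the eye press on each other with more than 15 N (contact force between hook and eye above 15 N).
It fails at once if the robot presses on the eye itself with more than 5 N (contact force between the arm and eye above 5 N).
It fails at once if the fingers press on the eye itself with more than 5 N (contact force between the fingers and eye above 5 N).
It fails at once if the tip box, the vial or the mouse is moved by more than 20 mm (distance of any of tip_box, vial, mouse from where it was at the start of the episode above 0.02 m).
It also fails if it takes over 67 s, if anything falls off the work surface, if the arm or the gripper's body presses on something with over 40 N, if the wrist force passes 120 N, or if a joint passes its speed limit or range.

### The arm

A 6-joint arm with a two-finger parallel gripper is mounted at the origin on the work surface. World frame = base frame: x ahead of the robot, y to its left, z up, the work surface at z = 0. Lengths are in m, angles in degrees, forces in N, time in s.
With the tool pointing down it reaches from about 0.35 to 0.775 m from the base axis. Payload 7.3 kg.
Tool frame: the origin (TCP) lies between the finger pads; the fingertips stand 22 mm ahead of it and the grasp point (between the pads) lies 3 mm ahead of it (ctrl.tip_reach is the distance from the TCP to the fingertips, in m); z points along the fingers, y is the direction in which the jaws open and shut (so a half turn about z gives the same grasp; the last joint's range is limited). The gripper opens to 92 mm and grips with 3 to 60 N. Pads are 19 mm wide; open, the fingers measure 130 mm over their backs; the gripper's body (75 mm by 190 mm) begins 47 mm behind the grasp point.
Start: joints at [-78.266, 19.595, 87.324, -0, 73.075, -8.365], TCP at [0.18, -0.493, 0.249] pointing down, gripper open.
Joint ranges: [-145.02, 145.02], [-44.19, 115.74], [2.07, 154.8], [-57.11, 237.11], [16.16, 152.29], [-177.93, 177.93]. Speed limits (degrees/s): [147.25, 147.25, 180, 180, 180, 180].

### API

Orientations are given as a 3x3 rotation matrix whose columns are the frame's x, y, z axes.
In Python, from workcell import ctrl gives the robot as it stands.
- The arm moves only by the tool send_rows, never from a script. Its argument "series" is a list of rows, each an object with "slide": the shift along the tool's x, y, z in cm, a list of three; "twist": the turn, a rotation vector about the tool's x, y, z in rad, a list of three. In form: [{"slide": [tx, ty, tz], "twist": [rx, ry, rz]}, ...]. A call has 1 to 20 rows; each row is the pose to reach, as a shift and turn from the pose commanded when the call began, along the tool's axes at that moment; what a row does not reach only later rows make up. A row lasts 1/10 s, in which the tool goes at most 50 mm and 8.59 degrees, less where a joint would pass 70% of its speed; a pose out of reach is approached as far as the arm can. A call with a gripper value outside its range is refused whole. "grip" is the opening in per cent of the stroke, from 0 (shut) to 100 (fully open), set as the call begins (left out, the last holds). The fingers move at their own pace and stop on an object; "force" is the grip in N (left out, the last holds). Time passes only in rows, so rows that repeat a pose let the fingers close. It gives the time, the measured TCP pose, the force and the opening at its end, in the units of the state.
- ctrl.get_obs(): the state, without advancing time (a new reading comes with each control period).
- ctrl.get_image(name): name is "scene" or "top"; returns the picture (480x640x3 uint8, blue, green, red); there is no depth.
- ctrl.camera_info(name): a dict with "fx", "fy", "cx", "cy" (pixels), "R" (3x3) and "t" (3): a world point X has camera coordinates R X + t. Camera axes: x right, y down, z forward; pixel columns grow to the right and rows downward; lengths in m; the calibration is good to about 2 mm. A picture is of the moment at which its call begins. camera_info takes no time and is no camera call.
- ctrl.sign_off(): hands the job in, once; it reports no verdict.
Trained networks look in the newest picture that a camera, given by its name, has taken for a name from the list of things; names that differ only in an ending like _2 or _b are one class to them, and where a whole thing is asked for, a point or a joint stands for the part that bears it (a point fixed in the world has none). Each returns a list of dicts, best first, with "p" (0 to 1); they miss things now and then, are a little off and sometimes report something else, mostly with a low value. They report only what shows in the picture. A call takes as long as a camera call. They do not tell look-alikes from the thing itself.
- ctrl.recognise(camera, query): "centre" ([column, row] in pixels, amid what is visible of it).
- ctrl.mark_of(camera, query): "centre" ([column, row] in pixels: a listed point, or the origin of a listed thing).
The state is a dict: "time_s": time; "q": joint angles; "joint_velocities": joint speeds; "joint_efforts": joint torques, N m; "ee_pos": TCP position; "tcp_rot": TCP orientation; "ft_force": force on the tool from outside, world axes, zero at the start; "ft_torque": the same for the moment, N m; "width": opening from 0.0 (shut) to 1.0 (fully open).
Only numpy, scipy, OpenCV 4.12 (cv2) and the standard library are available. Lean on these libraries where they do the work, as an engineer would, in place of code of your own. Each camera call takes 0.05 s, during which the arm holds its last target. There are 200 camera calls.

## Working session

There is one attempt and no reset: what is moved stays moved. The work goes in short steps, Python scripts to look and compute and a tool call to move; the robot and the scene stay as the last step left them, time stands still between calls to the robot, and variables do not carry over. Pictures are saved under pics/ and viewed, about 8 in all and at most 12, crops included, and the job is handed in when it is done.

Besides the shell and the picture viewer there is one more tool, called after "Request:" by a JSON object that holds its "fn" and its "kwargs". send_rows: Moves the arm, as the interface text tells. Its arguments: {"type":"object","properties":{"series":{"type":"array"},"grip":{"type":"number"},"force":{"type":"number"}},"required":["series"]}

```bash
ls; mkdir -p pics
cat > h.py <<'E'
import numpy as np, cv2
from workcell import ctrl
def ray(cam,px,z):
    c=ctrl.camera_info(cam);R=np.array(c["R"]);t=np.array(c["t"])
    d=R.T@np.array([(px[0]-c["cx"])/c["fx"],(px[1]-c["cy"])/c["fy"],1]);o=-R.T@t
    return o+d*(z-o[2])/d[2]
def proj(cam,X):
    c=ctrl.camera_info(cam);p=np.array(c["R"])@X+np.array(c["t"])
    return np.array([c["fx"]*p[0]/p[2]+c["cx"],c["fy"]*p[1]/p[2]+c["cy"]])
def tri(pa,pb):
    # point from scene px, top px
    A=[];b=[]
    for cam,px in (("scene",pa),("top",pb)):
        c=ctrl.camera_info(cam);R=np.array(c["R"]);t=np.array(c["t"])
        for k,(f,cc) in enumerate(((c["fx"],c["cx"]),(c["fy"],c["cy"]))):
            u=(px[k]-cc)/f
            A.append(R[k]-u*R[2]);b.append(u*t[2]-t[k])
    s=np.linalg.lstsq(np.array(A),np.array(b),rcond=None)
    return s[0]
E
python3 - <<'E'
from h import *
for n in("scene","top"):
    im=ctrl.get_image(n);cv2.imwrite(f"pics/{n}0.png",im)
    c=ctrl.camera_info(n);print(n,c["fx"],-np.array(c["R"]).T@c["t"])
Z=dict(hook=0,hook_seat=.019,hook_mouth=.019,bracket=0,eye=0,eye_leg=.019,vial=0,mouse=0,tip_box=0)
for q in Z:
    for n in("scene","top"):
        print(q,n,[(round(d["p"],2),np.round(d["centre"],1).tolist(),np.round(ray(n,d["centre"],Z[q])[:2],4).tolist()) for d in ctrl.mark_of(n,q)[:3]])
E
```

```text
pics
scene 495.3262506511111 [ 0.9112601  -0.59240712  0.60680786]
top 466.6088467666676 [ 0.45289177 -0.01522451  1.02574412]
hook scene [(0.91, [360.2, 193.0], [0.4753, 0.2138]), (0.79, [284.4, 198.4], [0.3459, 0.1085]), (0.64, [309.6, 156.1], [0.2887, 0.2902])]
hook top [(0.95, [223.5, 269.1], [0.468, 0.2128]), (0.73, [186.7, 347.4], [0.2968, 0.2863]), (0.56, [265.8, 324.7], [0.3492, 0.1161])]
hook_seat scene [(0.98, [334.5, 146.1], [0.3326, 0.3354]), (0.83, [307.3, 197.3], [0.4024, 0.1155]), (0.62, [467.1, 240.3], [0.7371, 0.1554])]
hook_seat top [(0.92, [266.9, 299.7], [0.4042, 0.1129]), (0.83, [219.9, 236.3], [0.5386, 0.2192]), (0.59, [158.6, 330.7], [0.3335, 0.3425])]
hook_mouth scene [(0.98, [316.8, 205.0], [0.4351, 0.1026]), (0.73, [343.9, 139.4], [0.3343, 0.3771])]
hook_mouth top [(0.62, [152.2, 328.5], [0.3379, 0.3564]), (0.61, [270.0, 288.8], [0.4276, 0.107]), (0.56, [222.7, 225.1], [0.5631, 0.214])]
bracket scene [(0.82, [365.9, 281.2], [0.6227, -0.0241]), (0.6, [468.5, 242.3], [0.7359, 0.1752])]
bracket top [(0.86, [329.5, 196.4], [0.6341, -0.0169])]
eye scene [(0.96, [373.4, 285.7], [0.6393, -0.027])]
eye top [(0.49, [333.3, 195.6], [0.636, -0.0253])]
eye_leg scene [(0.73, [361.9, 276.1], [0.6197, -0.0345])]
eye_leg top [(0.78, [332.5, 202.8], [0.6167, -0.0237]), (0.47, [223.2, 237.5], [0.5361, 0.2119])]
vial scene [(0.64, [468.5, 240.9], [0.7344, 0.1793]), (0.38, [385.9, 191.5], [0.5204, 0.2487])]
vial top [(0.65, [244.6, 151.4], [0.7324, 0.1755])]
mouse scene [(0.76, [345.8, 423.6], [0.7346, -0.2788])]
mouse top [(0.64, [443.4, 152.8], [0.7376, -0.2695])]
tip_box scene [(0.93, [246.4, 305.9], [0.4827, -0.1839])]
tip_box top [(0.59, [401.4, 270.3], [0.4734, -0.1777])]
```

Run:
```python
from h import *
a=cv2.imread("pics/top0.png")[130:390,110:480]
cv2.imwrite("pics/t1.png",cv2.resize(a,None,fx=2.1,fy=2.1,interpolation=cv2.INTER_CUBIC))
a=cv2.imread("pics/scene0.png")[110:370,220:520]
cv2.imwrite("pics/s1.png",cv2.resize(a,None,fx=2.3,fy=2.3,interpolation=cv2.INTER_CUBIC))
```

```text
(no output)
```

View pics/t1.png

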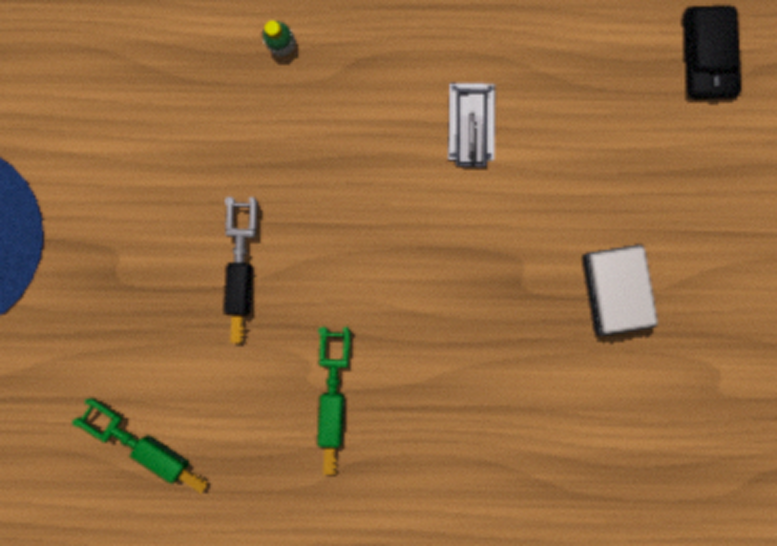

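View pics/s1.png

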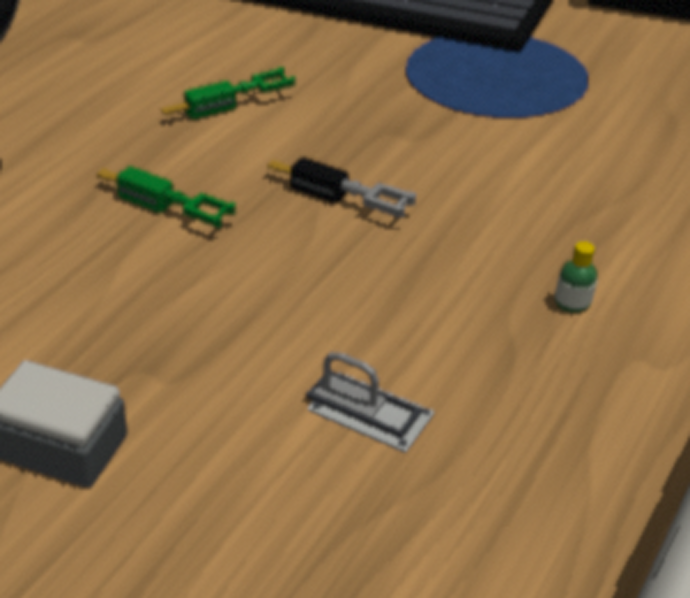

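The top view shows the steel-hooked key (black fob) at crop (239,290), two green look-alikes at (331,420) and (160,458) to leave alone, and the bracket with its hoop at (472,125). The vial, mouse and tip box are well clear. Next I measure headings.

Run:
```python
from h import *
im=cv2.imread("pics/top0.png");hsv=cv2.cvtColor(im,cv2.COLOR_BGR2HSV)
def rect(mask,x0,x1,y0,y1,z,name):
    m=np.zeros_like(mask);m[y0:y1,x0:x1]=mask[y0:y1,x0:x1]
    n,l,s,c=cv2.connectedComponentsWithStats(m.astype(np.uint8));k=1+np.argmax(s[1:,4])
    ys,xs=np.nonzero(l==k)
    P=np.array([ray("top",(x,y),z)[:2] for x,y in zip(xs,ys)]).astype(np.float32)
    r=cv2.minAreaRect(P*1000);mu=P.mean(0);w,v=np.linalg.eigh(np.cov(P.T))
    print(name,len(P),"rect",r,"mean",mu,"pca",np.degrees(np.arctan(v[1,1]/v[0,1])), "x",P[:,0].min(),P[:,0].max(),"y",P[:,1].min(),P[:,1].max())
grey=(hsv[...,1]<75)
rect(hsv[...,2]<60,205,240,245,285,.028,"fob")
rect(grey&(hsv[...,2]>90),205,245,215,262,.022,"hook")
rect(grey,205,245,215,300,.022,"key")
rect(grey,310,360,160,215,.004,"plate")
rect(grey&(hsv[...,2]>150),310,360,160,215,.004,"platebright")
# scene hook
g=cv2.resize(im[160:215,315:355],None,fx=9,fy=9,interpolation=cv2.INTER_CUBIC)
k=cv2.resize(im[215:300,205:250],None,fx=6,fy=6,interpolation=cv2.INTER_CUBIC)
h=max(g.shape[0],k.shape[0]);pad=lambda a:np.pad(a,((0,h-a.shape[0]),(0,0),(0,0)))
cv2.imwrite("pics/t2.png",np.hstack([pad(g),pad(k)]))
```

```text
fob 320 rect ((469.99847412109375, 206.7352752685547), (55.50996780395508, 27.957876205444336), 1.170387864112854) mean [0.4710536  0.20680615] pca 0.4446861897951061 x 0.44241253 0.4979353 y 0.1927144 0.22079718
hook 203 rect ((532.8218383789062, 209.39718627929688), (65.32063293457031, 30.38561248779297), 2.1122241020202637) mean [0.5369137  0.20965326] pca 0.007114622405765062 x 0.5000984 0.56549954 y 0.19435818 0.22570437
key 453 rect ((506.0162658691406, 207.1924591064453), (119.12669372558594, 32.53705978393555), 2.2514936923980713) mean [0.50440437 0.20960724] pca -1.0696810371785355 x 0.4465356 0.56549954 y 0.19267133 0.22570437
plate 846 rect ((649.1929931640625, -26.5764102935791), (87.51982879638672, 48.66001510620117), 0.9800418615341187) mean [ 0.6508083  -0.02733722] pca -0.10718833112062967 x 0.60555345 0.6933626 y -0.051383495 -0.0026562458
platebright 238 rect ((646.8594970703125, -26.58651351928711), (69.52147674560547, 22.21389389038086), 1.1004045009613037) mean [ 0.6523856  -0.02542429] pca -4.266525714056569 x 0.61193526 0.681827 y -0.037676454 -0.014857346
```

View pics/t2.png

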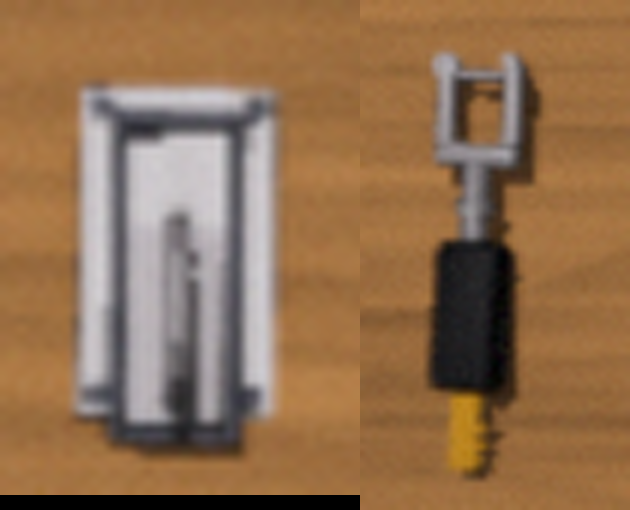

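The left half shows the plate with slide rails, side edges from (78,410)-(85,90) and (272,412)-(278,90). The hoop is in its middle, with the near upright around (180,400). The right half shows the key with the gate shut at (480,73), the blade end at (468,470) and the prongs at (446,*) and (512,*).

Run:
```python
from h import *
G=lambda u,v,z:ray("top",(315+u/9-.5+.05,160+v/9-.5+.05),z)[:2]
K=lambda u,v,z:ray("top",(205+(u-360)/6-.45,215+v/6-.45),z)[:2]
L=[G(78,410,.004),G(85,90,.004),G(272,412,.004),G(278,90,.004)]
print("plate corners",np.round(L,4).tolist())
f=(L[0]+L[2])/2;b=(L[1]+L[3])/2;d=b-f
print("front",f,"back",b,"yaw",np.degrees(np.arctan2(d[1],d[0])),np.linalg.norm(d))
print("rails",[np.round(G(*p,.008),4).tolist() for p in((118,430),(122,120),(240,432),(245,125))])
print("hoop top ends",[np.round(G(*p,.043),4).tolist() for p in((178,215),(181,400),(178,405))])
m=K(478,73,.022);s=K(477,155,.022);n=K(475,215,.019);bl=K(468,470,.014);fb=K(471,318,.028)
for nm,p in zip("mouth ubot neck blade fob".split(),(m,s,n,bl,fb)):print(nm,np.round(p,4))
d=m-bl;print("key yaw",np.degrees(np.arctan2(d[1],d[0])))
c=ctrl.camera_info("top");print(np.round(c["R"],3).tolist())
o=ctrl.get_obs();print(o["time_s"],o["ee_pos"],np.round(o["tcp_rot"],3).tolist(),o["ft_force"])
```

```text
plate corners [[0.6136, -0.0034], [0.6935, -0.0034], [0.6141, -0.051], [0.6944, -0.0511]]
front [ 0.61385587 -0.02719051] back [ 0.69394197 -0.02727463] yaw -0.06018296042963194 0.08008614339562857
rails [[0.6083, -0.0133], [0.6852, -0.0127], [0.6084, -0.0431], [0.6846, -0.043]]
hoop top ends [[0.6546, -0.0266], [0.6104, -0.0281], [0.6092, -0.0274]]
mouth [0.5593 0.2099]
ubot [0.5296 0.2091]
neck [0.5081 0.2097]
blade [0.4165 0.2098]
fob [0.4709 0.2077]
key yaw 0.027075804293911217
[[0.021, -1.0, -0.007], [-0.997, -0.02, -0.081], [0.081, 0.009, -0.997]]
1.0 [ 0.18042486 -0.49302598  0.24875919] [[0.939, 0.344, -0.0], [0.344, -0.939, -0.0], [-0.0, 0.0, -1.0]] [-0.0827455   0.05182705  1.01611184]
```

Request:
{"fn": "send_rows", "kwargs": {"series": [{"slide": [38.9,-27.6,0],"twist": [0,0,0.35]},{"slide": [38.9,-27.6,0],"twist": [0,0,0.35]},{"slide": [38.9,-27.6,0],"twist": [0,0,0.35]},{"slide": [38.9,-27.6,0],"twist": [0,0,0.35]},{"slide": [38.9,-27.6,0],"twist": [0,0,0.35]},{"slide": [38.9,-27.6,0],"twist": [0,0,0.35]},{"slide": [38.9,-27.6,0],"twist": [0,0,0.35]},{"slide": [38.9,-27.6,0],"twist": [0,0,0.35]},{"slide": [38.9,-27.6,0],"twist": [0,0,0.35]},{"slide": [51.4,-55.9,12.9],"twist": [0,0,0.351]},{"slide": [51.4,-55.9,12.9],"twist": [0,0,0.351]},{"slide": [51.4,-55.9,12.9],"twist": [0,0,0.351]},{"slide": [51.4,-55.9,12.9],"twist": [0,0,0.351]},{"slide": [51.4,-55.9,12.9],"twist": [0,0,0.351]},{"slide": [51.4,-55.9,12.9],"twist": [0,0,0.351]},{"slide": [51.4,-55.9,12.9],"twist": [0,0,0.351]},{"slide": [51.4,-55.9,12.9],"twist": [0,0,0.351]},{"slide": [51.4,-55.9,12.9],"twist": [0,0,0.351]},{"slide": [51.4,-55.9,12.9],"twist": [0,0,0.351]},{"slide": [51.4,-55.9,12.9],"twist": [0,0,0.351]}], "grip": 75}}

```text
time_s: 3.0
ee_pos: [0.4715, 0.2073, 0.1204]
tcp_rot: [[1.0, -0.002, 0.001], [-0.002, -1.0, -0.0], [0.001, 0.0, -1.0]]
ft_force: [0.1, -0.9, -0.2]
width: 0.752
```

Request:
{"fn": "send_rows", "kwargs": {"series": [{"slide": [0,-0.2,4],"twist": [0,0,0]},{"slide": [0,-0.2,7],"twist": [0,0,0]},{"slide": [0,-0.2,8.6],"twist": [0,0,0]},{"slide": [0,-0.2,9.6],"twist": [0,0,0]},{"slide": [0,-0.2,9.6],"twist": [0,0,0]},{"slide": [0,-0.2,9.6],"twist": [0,0,0]}], "grip": 75}}

```text
time_s: 3.6
ee_pos: [0.4718, 0.2101, 0.0246]
tcp_rot: [[1.0, -0.001, 0.001], [-0.001, -1.0, 0.0], [0.001, -0.0, -1.0]]
ft_force: [0.8, 0.0, 1.0]
width: 0.751
```

Request:
{"fn": "send_rows", "kwargs": {"series": [{"slide": [0,0,0],"twist": [0,0,0]},{"slide": [0,0,0],"twist": [0,0,0]},{"slide": [0,0,0],"twist": [0,0,0]},{"slide": [0,0,0],"twist": [0,0,0]},{"slide": [0,0,0],"twist": [0,0,0]},{"slide": [0,0,0],"twist": [0,0,0]},{"slide": [0,0,0],"twist": [0,0,0]},{"slide": [0,0,0],"twist": [0,0,0]},{"slide": [0,0,0],"twist": [0,0,0]},{"slide": [0,0,0],"twist": [0,0,0]},{"slide": [0,0,0],"twist": [0,0,0]},{"slide": [0,0,0],"twist": [0,0,0]}], "grip": 0, "force": 40}}

```text
time_s: 4.8
ee_pos: [0.471, 0.2105, 0.0237]
tcp_rot: [[1.0, -0.0, -0.0], [-0.0, -1.0, -0.0], [-0.0, 0.0, -1.0]]
ft_force: [-0.6, -0.2, 1.0]
width: 0.262
```

Request:
{"fn": "send_rows", "kwargs": {"series": [{"slide": [0,0,-3],"twist": [0,0,0]},{"slide": [0,3,-5],"twist": [0,0,0]},{"slide": [1,7,-5],"twist": [0,0,0]},{"slide": [1.9,11,-5],"twist": [0,0,0]},{"slide": [1.9,15,-5],"twist": [0,0,0]},{"slide": [1.9,19,-5],"twist": [0,0,0]},{"slide": [1.9,22,-5],"twist": [0,0,0]},{"slide": [1.9,23.75,-5],"twist": [0,0,0]},{"slide": [1.9,23.75,-4],"twist": [0,0,0]},{"slide": [1.9,23.75,-2],"twist": [0,0,0]},{"slide": [1.9,23.75,-0.7],"twist": [0,0,0]},{"slide": [1.9,23.75,-0.4],"twist": [0,0,0]},{"slide": [1.9,23.75,-0.4],"twist": [0,0,0]},{"slide": [1.9,23.75,-0.4],"twist": [0,0,0]},{"slide": [1.9,23.75,-0.4],"twist": [0,0,0]},{"slide": [1.9,23.75,-0.4],"twist": [0,0,0]}]}}

```text
time_s: 6.4
ee_pos: [0.4903, -0.0269, 0.0282]
tcp_rot: [[1.0, -0.0, 0.001], [-0.0, -1.0, -0.0], [0.001, 0.0, -1.0]]
ft_force: [-0.8, 0.5, -1.9]
width: 0.26
```

Run:
```python
from h import *
im=ctrl.get_image("top");cv2.imwrite("pics/top1.png",im);sc=ctrl.get_image("scene");cv2.imwrite("pics/scene1.png",sc)
o=ctrl.get_obs();print(o["ee_pos"],o["ft_force"])
for q,z in(("hook_mouth",.023),("hook_seat",.023),("eye_leg",.019)):
    for n in("scene","top"):
        print(q,n,[(round(d["p"],2),np.round(d["centre"],1).tolist(),np.round(ray(n,d["centre"],z)[:2],4).tolist()) for d in ctrl.mark_of(n,q)[:3]])
g=cv2.resize(im[160:270,300:365],None,fx=5.4,fy=5.4,interpolation=cv2.INTER_CUBIC)
s=cv2.resize(sc[235:335,290:430],None,fx=3,fy=3,interpolation=cv2.INTER_CUBIC)
h=594;pad=lambda a:np.pad(a,((0,h-a.shape[0]),(0,0),(0,0)))
cv2.imwrite("pics/t3.png",np.hstack([pad(g),pad(s)]))
```

```text
[ 0.49021988 -0.02697437  0.0280957 ] [ 0.51213549 -0.35559036 -1.72188551]
hook_mouth scene [(0.71, [343.5, 262.4], [0.5767, -0.0248]), (0.47, [345.2, 142.5], [0.3493, 0.3584])]
hook_mouth top [(0.57, [150.4, 324.7], [0.3463, 0.3592]), (0.55, [333.7, 215.8], [0.5877, -0.0268]), (0.54, [270.4, 290.8], [0.4234, 0.1055])]
hook_seat scene [(0.67, [336.2, 258.5], [0.5602, -0.0228]), (0.61, [331.4, 143.6], [0.3233, 0.3359])]
hook_seat top [(0.62, [332.2, 228.8], [0.5594, -0.0241]), (0.6, [272.9, 297.6], [0.4091, 0.0997])]
eye_leg scene [(0.97, [360.9, 273.7], [0.6153, -0.0301])]
eye_leg top [(0.6, [332.9, 202.0], [0.6185, -0.0245])]
```

View pics/t3.png

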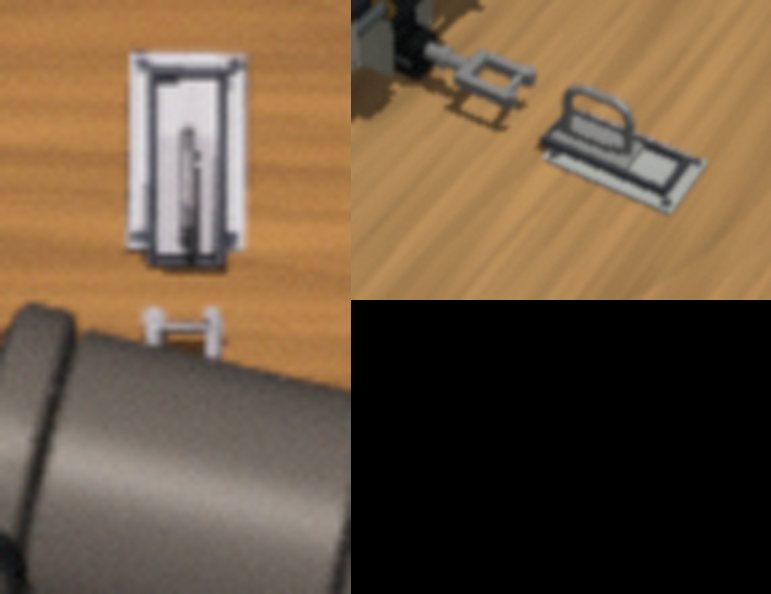

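The left half shows the held hook's prongs at (153,330) and (213,330), pointing straight at the hoop at (188,130-260). The right half shows the hook before the hoop, level with the gate shut. I'll check the lateral offset numerically.

Run:
```python
from h import *
T=lambda u,v,z:np.round(ray("top",(300+u/5.4-.4,160+v/5.4-.4),z),4)[:2].tolist()
print("prongs",T(153,335,.028),T(213,335,.028))
print("hoop",T(188,150,.046),T(188,235,.046),T(190,255,.03),"rails",T(153,262,.01),T(222,262,.01),"plate",T(131,240,.004),T(243,240,.004))
im=cv2.imread("pics/top1.png");g=cv2.cvtColor(im,cv2.COLOR_BGR2GRAY).astype(int)
for r in(190,194,198,202,204,206):print(r,g[r,322:348])
for r in(219,221,223):print(r,g[r,322:348])
```

```text
prongs [0.5742, -0.0146] [0.5746, -0.0385]
hoop [0.6455, -0.0269] [0.6117, -0.0275] [0.6063, -0.0287] rails [0.6062, -0.0139] [0.6068, -0.042] plate [0.616, -0.0047] [0.6169, -0.0506]
190 [121 120 190 215 211 145  95 171 195 195 188 154 165 139 155 184 188 163
 114 100 187 214 210 153 123 125]
194 [132 132 193 213 179 121  88 169 193 193 186 158 160 133  99 163 185 153
 102  97 186 212 210 157 129 132]
198 [131 135 196 210 180 116  83 171 193 191 189 141 118 105  88 158 183 149
 101  92 186 213 209 166 134 130]
202 [145 155 182 174 142 104  94 172 192 193 183 117  73  58  77 159 181 133
  90  85 164 192 205 178 150 149]
204 [142 150 139 124 105  82  91 165 191 190 170 102  53  52  72 156 179 126
  85  67  73 110 182 171 151 150]
206 [119 103  95  95  75  73  69 148 172 171 174 143  89  57  68 140 157 104
  78  76 105 128 147 145 139 141]
219 [138 137 139 142 158 179 178 173 153 136 134 130 126 125 134 124 130 169
 159 142 138 140 137 140 138 137]
221 [121 124 127 126 125 167 169 127  85  94  97  94  97  96  98 106 145 168
 147 136 133 132 133 132 135 131]
223 [ 72  72  76  81  92 125 143 106  70  69  64  60  65  69  67  79 150 173
 135 101 121 133 133 133 134 132]
```

Request:
{"fn": "send_rows", "kwargs": {"series": [{"slide": [0.5,0.1,0],"twist": [0,0,0]},{"slide": [1.0,0.1,0],"twist": [0,0,0]},{"slide": [1.5,0.1,0],"twist": [0,0,0]},{"slide": [1.9,0.1,0],"twist": [0,0,0]},{"slide": [2.2,0.1,0],"twist": [0,0,0]},{"slide": [2.4,0.1,0],"twist": [0,0,0]},{"slide": [2.6,0.1,0],"twist": [0,0,0]},{"slide": [2.8,0.1,0],"twist": [0,0,0]},{"slide": [3.0,0.1,0],"twist": [0,0,0]},{"slide": [3.2,0.1,0],"twist": [0,0,0]},{"slide": [3.4,0.1,0],"twist": [0,0,0]},{"slide": [3.6,0.1,0],"twist": [0,0,0]},{"slide": [3.8,0.1,0],"twist": [0,0,0]},{"slide": [4.0,0.1,0],"twist": [0,0,0]},{"slide": [4.2,0.1,0],"twist": [0,0,0]},{"slide": [4.2,0.1,0],"twist": [0,0,0]}]}}

```text
time_s: 8.4
ee_pos: [0.5323, -0.028, 0.0277]
tcp_rot: [[1.0, -0.0, 0.0], [-0.0, -1.0, -0.0], [0.0, 0.0, -1.0]]
ft_force: [-1.4, -0.3, -2.0]
width: 0.258
```

Run:
```python
from h import *
im=ctrl.get_image("top");sc=ctrl.get_image("scene")
o=ctrl.get_obs();print(o["ee_pos"],o["ft_force"])
g=cv2.resize(im[160:260,300:365],None,fx=5.4,fy=5.4,interpolation=cv2.INTER_CUBIC)
s=cv2.resize(sc[235:335,310:420],None,fx=4,fy=4,interpolation=cv2.INTER_CUBIC)
h=540;pad=lambda a:np.pad(a,((0,h-a.shape[0]),(0,0),(0,0)))
cv2.imwrite("pics/t4.png",np.hstack([pad(g),pad(s)]))
```

```text
[ 0.5322664  -0.02796691  0.02770005] [-0.04306529  0.42920029 -1.38716544]
```

View pics/t4.png

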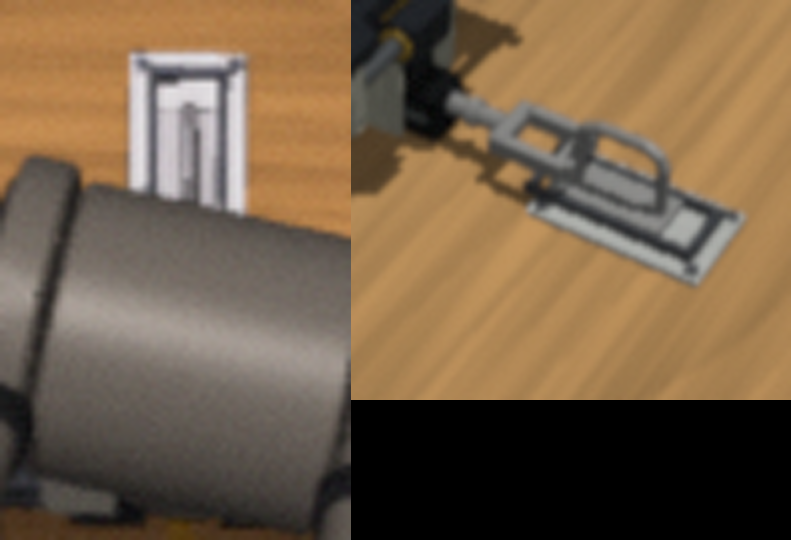

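The upright sits at the gate between the prongs, and the hoop has already run back about 10 mm: its far end in the top view went from row 128 to row 103. I'll keep pushing and watch the force.

Request:
{"fn": "send_rows", "kwargs": {"series": [{"slide": [0.2,0,0],"twist": [0,0,0]},{"slide": [0.4,0,0],"twist": [0,0,0]},{"slide": [0.6,0,0],"twist": [0,0,0]},{"slide": [0.8,0,0],"twist": [0,0,0]},{"slide": [1.0,0,0],"twist": [0,0,0]}]}}

```text
time_s: 9.0
ee_pos: [0.5421, -0.0279, 0.0277]
tcp_rot: [[1.0, -0.0, -0.0], [-0.0, -1.0, -0.0], [-0.0, 0.0, -1.0]]
ft_force: [-2.4, -0.0, -1.6]
width: 0.261
```

Request:
{"fn": "send_rows", "kwargs": {"series": [{"slide": [0.2,0,0],"twist": [0,0,0]},{"slide": [0.4,0,0],"twist": [0,0,0]},{"slide": [0.5,0,0],"twist": [0,0,0]}]}}

```text
time_s: 9.3
ee_pos: [0.5466, -0.0279, 0.0275]
tcp_rot: [[1.0, -0.0, -0.001], [-0.0, -1.0, 0.0], [-0.001, -0.0, -1.0]]
ft_force: [-4.1, -0.2, -0.0]
width: 0.26
```

Request:
{"fn": "send_rows", "kwargs": {"series": [{"slide": [0.2,0,0],"twist": [0,0,0]},{"slide": [0.4,0,0],"twist": [0,0,0]}]}}

```text
time_s: 9.5
ee_pos: [0.5498, -0.0277, 0.0274]
tcp_rot: [[1.0, -0.0, -0.003], [0.0, -1.0, 0.0], [-0.003, -0.0, -1.0]]
ft_force: [-7.2, 0.5, -0.8]
width: 0.261
```

Request:
{"fn": "send_rows", "kwargs": {"series": [{"slide": [0.15,0,0],"twist": [0,0,0]},{"slide": [0.3,0,0],"twist": [0,0,0]},{"slide": [0.45,0,0],"twist": [0,0,0]}]}}

```text
time_s: 9.8
ee_pos: [0.5534, -0.0273, 0.0269]
tcp_rot: [[1.0, 0.0, -0.005], [0.0, -1.0, 0.001], [-0.005, -0.001, -1.0]]
ft_force: [-7.6, 2.3, -2.2]
width: 0.259
```

Request:
{"fn": "send_rows", "kwargs": {"series": [{"slide": [0.15,0,0],"twist": [0,0,0]},{"slide": [0.3,0,0],"twist": [0,0,0]},{"slide": [0.45,0,0],"twist": [0,0,0]}]}}

```text
time_s: 10.1
ee_pos: [0.5583, -0.027, 0.027]
tcp_rot: [[1.0, 0.001, -0.004], [0.001, -1.0, 0.001], [-0.004, -0.001, -1.0]]
ft_force: [-5.4, 3.9, -1.3]
width: 0.261
```

Request:
{"fn": "send_rows", "kwargs": {"series": [{"slide": [0.1,0,0],"twist": [0,0,0]},{"slide": [0.2,0,0],"twist": [0,0,0]},{"slide": [0.3,0,0],"twist": [0,0,0]}]}}

```text
time_s: 10.4
ee_pos: [0.5619, -0.027, 0.0272]
tcp_rot: [[1.0, 0.001, -0.003], [0.001, -1.0, 0.001], [-0.003, -0.001, -1.0]]
ft_force: [-4.1, 3.0, -1.3]
width: 0.255
```

Request:
{"fn": "send_rows", "kwargs": {"series": [{"slide": [0.1,0,0],"twist": [0,0,0]},{"slide": [0.2,0,0],"twist": [0,0,0]},{"slide": [0.3,0,0],"twist": [0,0,0]}]}}

```text
time_s: 10.7
ee_pos: [0.5654, -0.0271, 0.0273]
tcp_rot: [[1.0, 0.001, -0.002], [0.001, -1.0, 0.001], [-0.002, -0.001, -1.0]]
ft_force: [-2.8, 3.3, -1.9]
width: 0.26
```

Request:
{"fn": "send_rows", "kwargs": {"series": [{"slide": [0.1,0,0],"twist": [0,0,0]},{"slide": [0.15,0,0],"twist": [0,0,0]}]}}

```text
time_s: 10.9
ee_pos: [0.568, -0.0276, 0.0278]
tcp_rot: [[1.0, 0.0, 0.001], [0.0, -1.0, 0.0], [0.001, -0.0, -1.0]]
ft_force: [-0.7, 4.3, -0.9]
width: 0.26
```

Request:
{"fn": "send_rows", "kwargs": {"series": [{"slide": [0.05,0,0],"twist": [0,0,0]},{"slide": [0.1,0,0],"twist": [0,0,0]}]}}

```text
time_s: 11.1
ee_pos: [0.5697, -0.0282, 0.0282]
tcp_rot: [[1.0, -0.0, 0.003], [-0.0, -1.0, -0.001], [0.003, 0.001, -1.0]]
ft_force: [-0.2, 0.1, -2.2]
width: 0.262
```

Run:
```python
from h import *
sc=ctrl.get_image("scene")
o=ctrl.get_obs();print(o["ee_pos"],o["ft_force"])
cv2.imwrite("pics/s5.png",cv2.resize(sc[240:320,320:430],None,fx=7,fy=7,interpolation=cv2.INTER_CUBIC))
```

```text
[ 0.56948915 -0.02853278  0.02813335] [ 0.38923359  0.15781    -1.27324499]
```

View pics/s5.png

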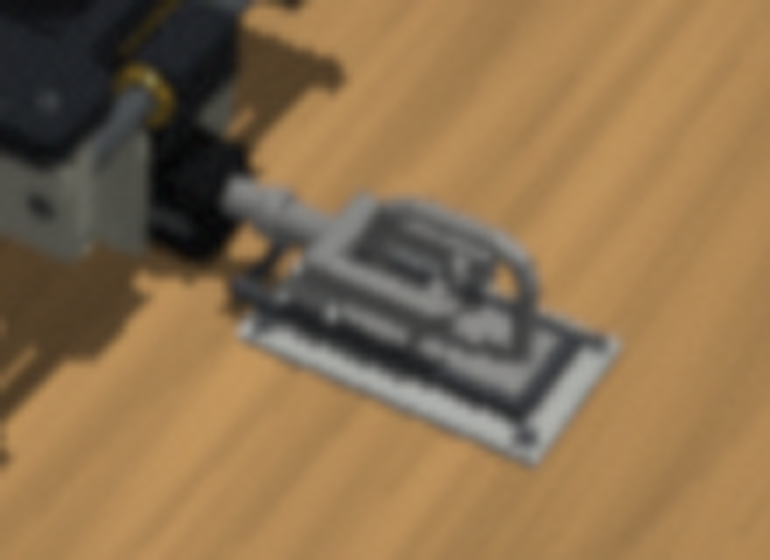

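The force has gone to zero and the upright sits at the U's bottom with the gate back across the mouth at about (470,270), so it has snapped. I now hold briefly and draw back to the near stop.

Request:
{"fn": "send_rows", "kwargs": {"series": [{"slide": [0,0,0],"twist": [0,0,0]},{"slide": [0,0,0],"twist": [0,0,0]},{"slide": [0,0,0],"twist": [0,0,0]},{"slide": [-0.3,0,0],"twist": [0,0,0]},{"slide": [-0.6,0,0],"twist": [0,0,0]},{"slide": [-0.9,0,0],"twist": [0,0,0]},{"slide": [-1.1,0,0],"twist": [0,0,0]},{"slide": [-1.3,0,0],"twist": [0,0,0]},{"slide": [-1.5,0,0],"twist": [0,0,0]},{"slide": [-1.7,0,0],"twist": [0,0,0]},{"slide": [-1.9,0,0],"twist": [0,0,0]},{"slide": [-2.1,0,0],"twist": [0,0,0]},{"slide": [-2.3,0,0],"twist": [0,0,0]},{"slide": [-2.5,0,0],"twist": [0,0,0]},{"slide": [-2.7,0,0],"twist": [0,0,0]},{"slide": [-2.9,0,0],"twist": [0,0,0]},{"slide": [-3.1,0,0],"twist": [0,0,0]}]}}

```text
time_s: 12.85
ee_pos: [0.5374, -0.028, 0.0277]
tcp_rot: [[1.0, -0.0, 0.0], [-0.0, -1.0, -0.0], [0.0, 0.0, -1.0]]
ft_force: [2.3, 0.2, -1.3]
width: 0.258
```

Request:
{"fn": "send_rows", "kwargs": {"series": [{"slide": [-0.15,0,0],"twist": [0,0,0]},{"slide": [-0.3,0,0],"twist": [0,0,0]}]}}

```text
time_s: 13.05
ee_pos: [0.5344, -0.028, 0.0277]
tcp_rot: [[1.0, -0.0, 0.0], [-0.0, -1.0, -0.0], [0.0, 0.0, -1.0]]
ft_force: [1.8, 0.3, -1.6]
width: 0.258
```

Request:
{"fn": "send_rows", "kwargs": {"series": [{"slide": [-0.1,0,0],"twist": [0,0,0]},{"slide": [-0.2,0,0],"twist": [0,0,0]}]}}

```text
time_s: 13.25
ee_pos: [0.5324, -0.028, 0.0277]
tcp_rot: [[1.0, -0.0, 0.0], [-0.0, -1.0, -0.0], [0.0, 0.0, -1.0]]
ft_force: [2.4, 0.0, -1.5]
width: 0.257
```

Request:
{"fn": "send_rows", "kwargs": {"series": [{"slide": [-0.1,0,0],"twist": [0,0,0]},{"slide": [-0.15,0,0],"twist": [0,0,0]}]}}

```text
time_s: 13.45
ee_pos: [0.5315, -0.028, 0.0279]
tcp_rot: [[1.0, -0.0, 0.001], [-0.0, -1.0, -0.0], [0.001, 0.0, -1.0]]
ft_force: [3.8, 1.0, -3.3]
width: 0.262
```

Request:
{"fn": "send_rows", "kwargs": {"series": [{"slide": [-0.05,0,0],"twist": [0,0,0]},{"slide": [-0.1,0,0],"twist": [0,0,0]}]}}

```text
time_s: 13.65
ee_pos: [0.5313, -0.0281, 0.028]
tcp_rot: [[1.0, -0.0, 0.003], [-0.0, -1.0, -0.0], [0.003, 0.0, -1.0]]
ft_force: [8.0, 1.4, -3.9]
width: 0.257
```

Request:
{"fn": "send_rows", "kwargs": {"series": [{"slide": [0,0,0],"twist": [0,0,0]},{"slide": [0,0,0],"twist": [0,0,0]}]}}

```text
time_s: 13.85
ee_pos: [0.5313, -0.0281, 0.0279]
tcp_rot: [[1.0, -0.0, 0.003], [-0.0, -1.0, -0.0], [0.003, 0.0, -1.0]]
ft_force: [7.0, 0.8, -4.3]
width: 0.255
```

Request:
{"fn": "send_rows", "kwargs": {"series": [{"slide": [0,0,0],"twist": [0,0,0]},{"slide": [0,0,0],"twist": [0,0,0]},{"slide": [0,0,0],"twist": [0,0,0]},{"slide": [0,0,0],"twist": [0,0,0]},{"slide": [0,0,0],"twist": [0,0,0]},{"slide": [0,0,0],"twist": [0,0,0]}]}}

```text
time_s: 14.45
ee_pos: [0.5313, -0.0281, 0.0279]
tcp_rot: [[1.0, -0.0, 0.003], [-0.0, -1.0, -0.0], [0.003, 0.0, -1.0]]
ft_force: [6.6, 0.3, -3.8]
width: 0.261
```

Request:
{"fn": "send_rows", "kwargs": {"series": [{"slide": [0.2,0,0],"twist": [0,0,0]},{"slide": [0.5,0,0],"twist": [0,0,0]},{"slide": [0.8,0,0],"twist": [0,0,0]},{"slide": [0.8,0,0.2],"twist": [0,0,0]},{"slide": [0.8,0,0.35],"twist": [0,0,0]},{"slide": [0.8,0,0.4],"twist": [0,0,0]},{"slide": [0.8,0,0.4],"twist": [0,0,0]},{"slide": [0.8,0,0.4],"twist": [0,0,0]}]}}

```text
time_s: 15.25
ee_pos: [0.5378, -0.028, 0.0237]
tcp_rot: [[1.0, -0.0, -0.0], [-0.0, -1.0, -0.0], [-0.0, 0.0, -1.0]]
ft_force: [-1.4, -0.5, 0.3]
width: 0.259
```

Request:
{"fn": "send_rows", "kwargs": {"series": [{"slide": [0,0,0],"twist": [0,0,0]},{"slide": [0,0,0],"twist": [0,0,0]},{"slide": [0,0,0],"twist": [0,0,0]},{"slide": [0,0,0],"twist": [0,0,0]},{"slide": [0,0,0],"twist": [0,0,0]},{"slide": [0,0,0],"twist": [0,0,0]},{"slide": [0,0,0],"twist": [0,0,0]},{"slide": [0,0,0],"twist": [0,0,0]},{"slide": [0,0,-2],"twist": [0,0,0]},{"slide": [0,0,-5],"twist": [0,0,0]},{"slide": [0,0,-9],"twist": [0,0,0]},{"slide": [0,0,-13],"twist": [0,0,0]},{"slide": [-5,5,-15],"twist": [0,0,0]},{"slide": [-10,10,-15],"twist": [0,0,0]},{"slide": [-12,15,-15],"twist": [0,0,0]},{"slide": [-12,18,-15],"twist": [0,0,0]},{"slide": [-12,18,-15],"twist": [0,0,0]}], "grip": 75}}

```text
time_s: 16.95
ee_pos: [0.4165, -0.2109, 0.1743]
tcp_rot: [[1.0, -0.003, 0.001], [-0.003, -1.0, -0.002], [0.001, 0.002, -1.0]]
ft_force: [0.4, 0.3, -0.3]
width: 0.75
```

Run:
```python
from h import *
im=ctrl.get_image("top");sc=ctrl.get_image("scene")
o=ctrl.get_obs();print(o["ee_pos"],o["ft_force"],o["width"])
g=cv2.resize(im[160:260,300:365],None,fx=5.4,fy=5.4,interpolation=cv2.INTER_CUBIC)
s=cv2.resize(sc[235:335,310:420],None,fx=4,fy=4,interpolation=cv2.INTER_CUBIC)
h=540;pad=lambda a:np.pad(a,((0,h-a.shape[0]),(0,0),(0,0)))
cv2.imwrite("pics/t6.png",np.hstack([pad(g),pad(s)]))
```

```text
[ 0.41710364 -0.21054015  0.17398948] [-1.04726612  0.27443718  0.29693747] 0.7486198386981053
```

View pics/t6.png

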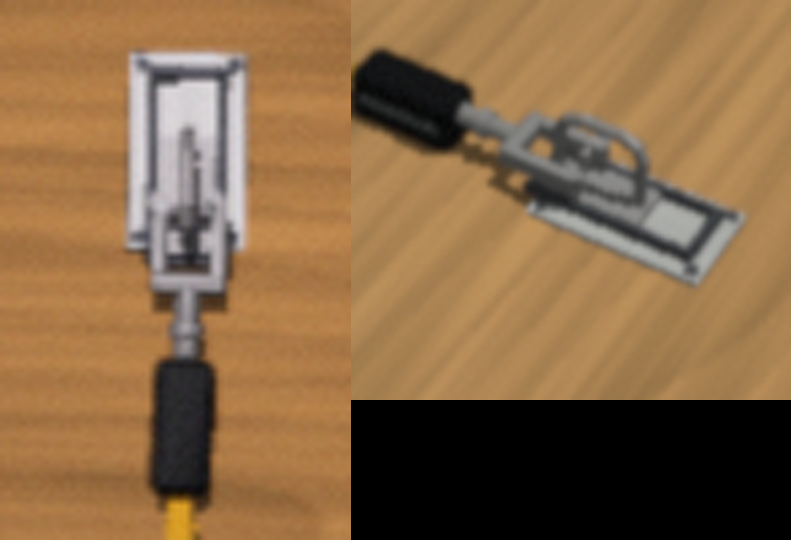

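The key lies flat with the hoop's near upright inside the U at about (188,255), the gate shut across the mouth at about (188,215), and the gripper well clear. I'm handing in.

```bash
python3 -c "
from workcell import ctrl
print(ctrl.sign_off())"
```

```text
the job is handed in; nothing more can be done
None
```

The hatch key is back on its bracket. I gripped it by the fob and pushed the hook on until the eye reached its far stop, and the gate then snapped shut behind the upright.

- **Push:** readings peaked at about 7.6 N, against the 15 N limit. They fell to about 0 N when the gate shut.
- **Tug:** I drew the eye back to its near stop and held it. The readings were 8.0, 7.0 and 6.6 N over about 0.8 s, so the pull sagged a little below 8 N but stayed well over the required 4 N. The hook held.
- **Release:** I eased off, lowered the key to the bench and let go. I handed in at about 17 s.
- **Final check:** the last picture shows the key lying flat, with the upright inside the U, the gate shut and the gripper clear. The arm never went near the vial, mouse, tip box or green look-alikes, though I did not re-measure their positions.

The forces are wrist readings taken at the end of each move, not a continuous record. No check failed or disagreed. The sign-off gave no verdict.

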